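Unclamp a jar carrier and lift it level off the shaker

TASK

Swing the shaker's cam lever all the way over to free the clamp on the jar carrier, then take the carrier by its bar handle and lift it straight up, level, with its jars and plug in their pockets, until its underside is about 100 mm above the shaker deck. Finish while holding it there by the handle, level and still over its bay: do not put it down or let go. Leave the lever over in the free position and everything else where it stands.

Things in the scene. Friction and masses are not known exactly. Their poses are not given: they have to be found in the camera images.
- carrier: the loaded jar carrier, loose: aluminium plate 120 (x) x 160 (y) x 22 mm with four round pockets 16 mm deep at x +-32, y +-45 mm, a thin steel stem and a black bar handle on top. Origin at the centre of its underside, z up. Loaded 0.5 to 0.85 kg. It stands on the shaker deck between rails 6 mm high (16 mm at its -y edge) with 3 mm play, axes along the shaker's
- carrier_handle (a point): centre of the carrier's bar handle, 126 mm above the carrier's underside. The bar is 60 mm long along the carrier's y, 12 mm wide along x (pinch it here), 22 mm tall; under it only the stem. The jar tops are about 45 mm below this point
- shaker: the fixed shaker, a low white box 240 (x) x 395 (y, from -170 to +225 mm) mm with an aluminium deck on top, 55 mm above the table. Origin on the table below the centre of the carrier's bay
- bay (a point): point fixed on the shaker deck (height 55 mm) at the centre of the carrier's bay, axes like the shaker's: the carrier's underside stands here within 3 mm at the start
- cam_lever (a joint): angle of the cam lever on the deck, at the shaker's +y end; it swings level about an upright pivot, 0 to 1.57 rad, clockwise from above. 0 (to 0.2 at the start): locked, arm along the shaker's -x (to the robot). 1.57: free, arm along the shaker's +y, away from the carrier. It stays where it is left; 2 N at the knob moves it
- jaw (a joint): travel of the steel clamp jaw beside the carrier's +y edge, m, driven by the cam: 0.012 m per rad of lever. At 0 its nose overlaps the top of the carrier's +y edge by 9 mm, 1.5 mm above it, and holds the carrier down; clear of the carrier beyond about 0.012
- lever_pivot (a point): the lever's pivot axis at deck height, 155 mm from the bay centre along the shaker's +y
- lever_knob (a point): top centre of the upright round black knob at the end of the cam lever, 16 mm diameter, its top 85 mm above the deck and its side free for 34 mm down from there to the lever arm; 75 mm from the pivot axis. At the start there is about 65 mm free between the knob and the carrier's plate
- jar_a: capped glass sample jar, 40 mm diameter, 75 mm tall, 0.08 kg, origin at the centre of its underside; in one of the carrier's pockets (pocket floor 6 mm above the carrier's underside), 1.5 mm of play; which pocket varies
- jar_b: same as jar_a, in another pocket
- jar_c: same as jar_a, in another pocket
- plug: grey plastic disc 40 mm diameter, 25 mm tall, filling the fourth pocket of the carrier; origin at the centre of its underside
- spare_jar: bystander: capped glass sample jar, 40 mm diameter, 75 mm tall, 0.08 kg, origin at the centre of its underside; standing on the deck beside the carrier, at the shaker's -y end
- spare_plug: bystander: grey disc 40 mm diameter, 25 mm tall, on the deck's +x +y corner, beyond the lever
- beaker: bystander: glass beaker 70 mm diameter, 90 mm tall, on the table left of the shaker
- reagent: bystander: amber bottle 70 mm diameter, 150 mm tall, on the table left of the shaker
- dish: bystander: white dish 100 mm diameter, 30 mm tall, on the table left of the shaker
- wrench: bystander: open wrench lying on the table right of the shaker; origin near its middle
Things that resemble listed ones, but are neither listed nor needed, are in the scene too. Of the things that look like the carrier, the smallest one is meant.

How it is judged:
On the way, in this order (a step that is already met when the one before it is completed fails the run):
1. the cam lever is swung over (beyond 1.2 rad) while the carrier still stands in its bay (value of joint cam_lever above 1.2 rad and z of carrier in the frame of bay below 0.01 m), for 0.2 s.
2. the gripped carrier is more than 75 mm above the deck and level within 8 degrees (z of carrier in the frame of bay above 0.075 m and contact force between the fingers and carrier above 1 N and angle between carrier's own z axis and vertical below 0.14 rad), for 0.2 s.
At the end, for the whole second after the job is handed in: The fingers hold the carrier (over 1 N), underside 75 to 200 mm above the deck, within 60 mm of its bay centre, tilt under 8 degrees, slower than 30 mm/s and 0.2 rad/s, off the shaker; jars and plug in its pockets (within 8 mm of the floor); lever beyond 1.2 rad. Ends holding (all of step 2 and z of carrier in the frame of bay below 0.2 m and horizontal distance between carrier and bay below 0.06 m and linear speed of carrier below 0.03 m/s and angular speed of carrier below 0.2 rad/s and contact force between carrier and shaker below 0.1 N and value of joint cam_lever above 1.2 rad and z of jar_a in the frame of carrier between 0.001 and 0.014 m and horizontal distance between each of jar_a, jar_b, jar_c, plug and carrier below 0.075 m and z of jar_b in the frame of carrier between 0.001 and 0.014 m and z of jar_c in the frame of carrier between 0.001 and 0.014 m and z of plug in the frame of carrier between 0.001 and 0.014 m); the arm keeps its last pose, push and grip.
It fails at once if the carrier is tipped beyond 20 degrees (angle between carrier's own z axis and vertical above 0.35 rad).
It fails at once if a bystander is moved by more than 30 mm (distance of any of spare_jar, spare_plug, beaker, reagent, dish, wrench from where it was at the start of the episode above 0.03 m).
It also fails if it takes over 54 s, if anything falls off the work surface, if the arm or the gripper's body presses on something with over 40 N, if the wrist force passes 120 N, or if a joint passes its speed limit or range.

ROBOT

A 6-joint arm with a two-finger parallel gripper is mounted at the origin on the work surface. World frame = base frame: x ahead of the robot, y to its left, z up, the work surface at z = 0. Lengths are in m, angles in rad, forces in N, time in s.
With the tool pointing down it reaches from about 0.25 to 0.775 m from the base axis. Payload 4 kg.
Tool frame: the origin (TCP) lies midway between the tips of the shut fingers; the grasp point (between the pads) lies 19 mm behind it; z points along the fingers, y is the line along which they close (so a half turn about z gives the same grasp; the last joint's range is limited). The gripper opens to 94 mm and grips with 3 to 60 N. Pads are 16 mm wide; open, the fingers measure 119 mm over their backs; the gripper's body (75 mm by 177 mm) begins 78 mm behind the grasp point.
Start: joints at [-1.366, 0.087, 1.371, -0, 1.684, -0.103], TCP at [0.167, -0.524, 0.179] pointing down, gripper open.
Joint ranges: [-3.1, 3.1], [-0.76, 2.03], [0.27, 2.55], [-1.08, 4.22], [0.17, 2.65], [-2.57, 2.57]. Speed limits (rad/s): [2.79, 2.79, 3.14, 3.14, 3.14, 3.14].

INTERFACE

Orientations are given as [roll, pitch, yaw] about the fixed x, y, z axes, in that order (R = Rz(yaw) Ry(pitch) Rx(roll)).
In Python, from bench import robot gives the robot as it stands.
- The arm moves only by the tool servo_tool, never from a script. Its argument "moves" is a list of rows, each a list of 5 numbers: the shift along the tool's x, y, z in units of 25 mm (1.0 is 25 mm), then the turn about the tool's z in units of 6 degrees (1.0 is 6 degrees), then the closure, from 0 (fully open) to 1 (shut). In form: [[dx, dy, dz, yaw, gripper], ...]. A call has 1 to 10 rows; each row is the pose to reach, as a shift and turn from the pose commanded when the call began, along the tool's axes at that moment; what a row does not reach only later rows make up. A row lasts 1/12 s, in which the tool goes at most 41.7 mm and 7.16 degrees, less where a joint would pass 70% of its speed; a pose out of reach is approached as far as the arm can. A call with a gripper value outside its range is refused whole. The fingers move at their own pace and stop on an object; the grip force is fixed at half the most. Time passes only in rows, so rows that repeat a pose let the fingers close. It gives the time, the measured TCP pose, the force, the opening and the grip force at its end, in the units of the state.
- robot.get_obs(): the state, without advancing time (a new reading comes with each control period).
- robot.snapshot(name): name is "scene" or "top" or "wrist"; returns a dict with "image" (384x512x3 uint8, blue, green, red), "fx", "fy", "cx", "cy" (pixels), "eye" and "orientation" of the camera in the world; the wrist camera has in their place "T_tool_cam" (4x4, takes a point from camera to tool coordinates, whose origin is the TCP and whose axes are the flange's). Camera axes: x right, y down, z forward; pixel columns grow to the right and rows downward; lengths in m; the calibration is good to about 2 mm. A picture is of the moment at which its call begins: read the wrist's pose just before it. There is no depth.
- robot.close_job(): hands the job in; it is judged then, once.
The state is a dict: "time": time; "joint_positions": joint angles; "qvel": joint speeds; "joint_torque": joint torques, N m; "tool_pos": TCP position; "ee_rot": TCP orientation; "wrist_force": force on the tool from outside, world axes, zero at the start; "wrist_torque": the same for the moment, N m; "width": finger opening in m; "finger_force": force on a finger pad.
Only numpy, scipy, OpenCV 4.12 (cv2) and the standard library are available. Lean on these libraries where they do the work, as an engineer would, in place of code of your own. Each camera call takes 0.05 s, during which the arm holds its last target. There are 200 camera calls.

## Working session

There is one attempt and no reset: what is moved stays moved. The work goes in short steps, Python scripts to look and compute and a tool call to move; the robot and the scene stay as the last step left them, time stands still between calls to the robot, and variables do not carry over. Pictures are saved under pics/ and viewed, at most 10 in all, crops included, and the job is handed in when it is done.

Besides the shell and the picture viewer there is one more tool, called after ">>>" as name(argument=value, ...), one argument or row to a line, values as JSON. servo_tool: Moves the arm, as the interface text tells. Its arguments: {"type":"object","properties":{"moves":{"type":"array"}},"required":["moves"]}

```bash
mkdir -p pics; cat > h.py <<'E'
import numpy as np, cv2, pickle
from scipy.spatial.transform import Rotation as R
from bench import robot
def Rc(s):
    o=np.array(s["orientation"],float)
    return o if o.shape==(3,3) else R.from_euler('xyz',o).as_matrix() if o.size==3 else R.from_quat(o).as_matrix()
def ray(s,u,v):
    d=Rc(s)@np.array([(u-s["cx"])/s["fx"],(v-s["cy"])/s["fy"],1]); return np.array(s["eye"]),d
def onz(s,u,v,z):
    e,d=ray(s,u,v); return e+d*(z-e[2])/d[2]
def proj(s,p):
    q=Rc(s).T@(np.array(p)-np.array(s["eye"])); return s["fx"]*q[0]/q[2]+s["cx"],s["fy"]*q[1]/q[2]+s["cy"]
E
python3 - <<'E'
from h import *
o=robot.get_obs();print(o)
for n in("scene","top"):
    s=robot.snapshot(n);pickle.dump(s,open(n+'.pkl','wb'));cv2.imwrite(f'pics/{n}.png',cv2.resize(s["image"],(800,600),interpolation=cv2.INTER_CUBIC))
    print(n,{k:v for k,v in s.items() if k!="image"})
E
```

```text
{'time': 0.0, 'joint_positions': array([-1.36607271e+00,  8.79402917e-02,  1.37222169e+00,  1.04126577e-05,
        1.68358974e+00, -1.03102284e-01]), 'qvel': array([-0.00050449,  0.00173527,  0.00030234,  0.00151197,  0.00058434,
       -0.00076838]), 'joint_torque': array([-1.38147952e-04, -3.40184462e+01, -3.02426434e+01,  7.17862439e-02,
        3.31257808e-02, -1.63668938e-04]), 'tool_pos': array([ 0.16651967, -0.52356205,  0.17732879]), 'ee_rot': array([-3.13944611e+00, -2.32505501e-04,  3.07826814e-01]), 'wrist_force': array([ 0.62626242, -0.54629787, -0.43822287]), 'wrist_torque': array([-0.0377039 , -0.00536503, -0.06554411]), 'finger_force': 0.0, 'width': 0.09383518353751563}
scene {'fx': 463.7606858081663, 'fy': 463.7606858081663, 'cx': 255.3716466747636, 'cy': 193.91424207345912, 'eye': array([ 1.63759083, -0.40489191,  1.05663084]), 'orientation': array([-2.23905618,  0.01897041,  1.26429427])}
top {'fx': 410.05822564830845, 'fy': 410.05822564830845, 'cx': 253.65476951374248, 'cy': 186.33937993331705, 'eye': array([ 0.18923077, -0.0546173 ,  1.58632466]), 'orientation': array([-2.94115795e+00, -2.90211920e-03, -1.52798830e+00])}
```

View pics/scene.png

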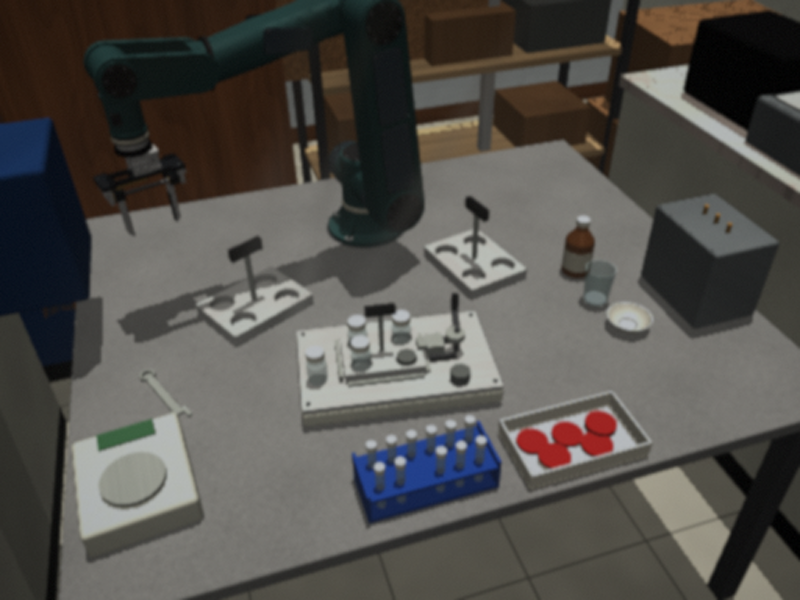

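View pics/top.png

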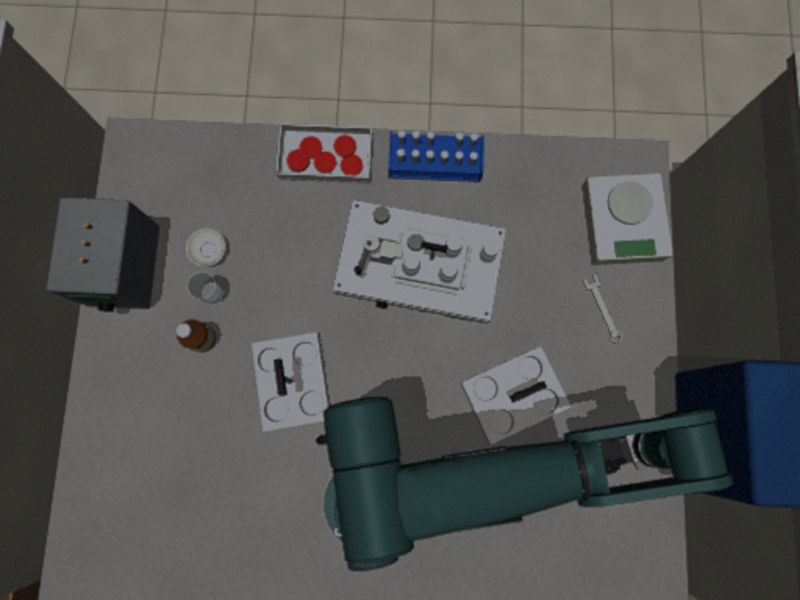

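The carrier stands on the white shaker (top view, about (420,260) in the enlarged picture). The knob is near (360,268) and the handle near (433,247). The two larger carriers stand on the table. I'll enlarge the shaker in both views.

```bash
python3 - <<'E'
from h import *
t=pickle.load(open('top.pkl','rb'));s=pickle.load(open('scene.pkl','rb'))
a=cv2.resize(t["image"][122:212,205:331],None,fx=6,fy=6,interpolation=cv2.INTER_CUBIC)
b=cv2.resize(s["image"][180:275,185:325],None,fx=5.5,fy=5.5,interpolation=cv2.INTER_CUBIC)
cv2.imwrite('pics/ta.png',cv2.convertScaleAbs(a,alpha=1.4));cv2.imwrite('pics/sb.png',cv2.convertScaleAbs(b,alpha=1.4))
E
```

```text
(no output)
```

View pics/ta.png

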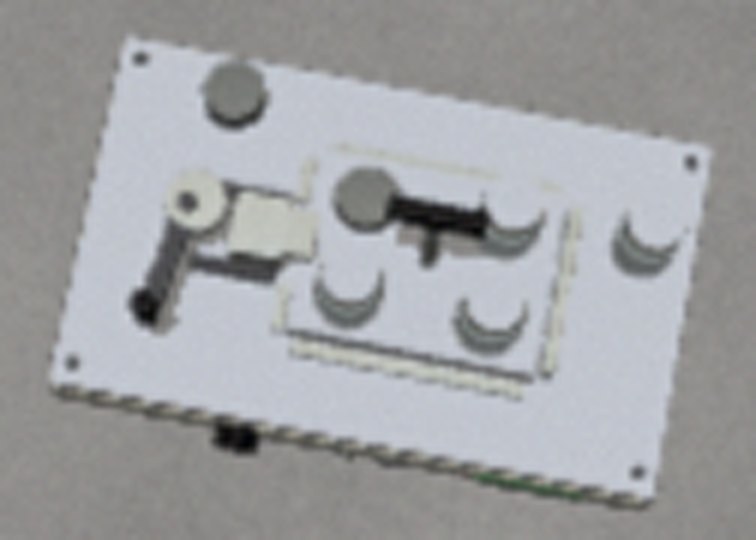

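View pics/sb.png

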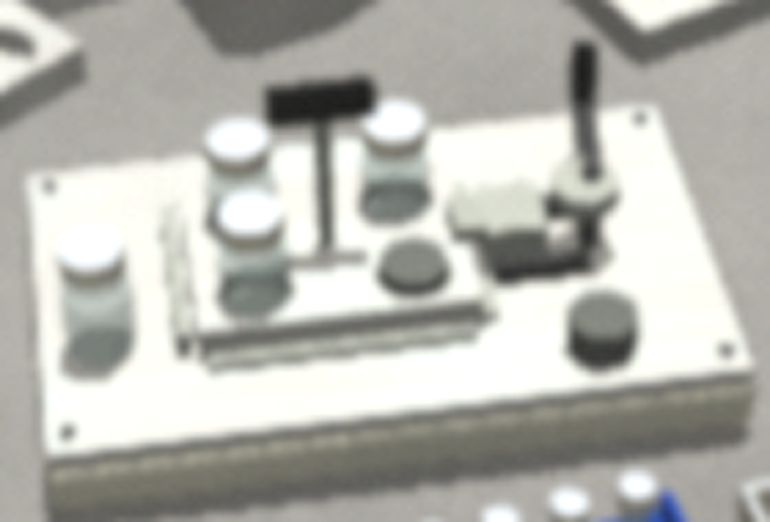

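The crops show the deck corners in the top view at crop pixels (128,40), (710,150), (655,500) and (55,385). The handle bar is at about (438,215), the knob top at about (148,305) and the pivot at about (195,200). In the scene crop the bar is at (320,100) and the knob top at (584,48).

```bash
cat >> h.py <<'E'
def tri(A,a,B,b):
    (e1,d1),(e2,d2)=ray(A,*a),ray(B,*b)
    k=np.linalg.lstsq(np.c_[d1,-d2],e2-e1,rcond=None)[0]; p,q=e1+k[0]*d1,e2+k[1]*d2
    return (p+q)/2,np.linalg.norm(p-q)
E
python3 - <<'E'
from h import *
np.set_printoptions(precision=4,suppress=True)
t=pickle.load(open('top.pkl','rb'));s=pickle.load(open('scene.pkl','rb'))
T=lambda x,y:((x+.5)/6-.5+205,(y+.5)/6-.5+122)
S=lambda x,y:((x+.5)/5.5-.5+185,(y+.5)/5.5-.5+180)
C=np.array([onz(t,*T(*p),.055)[:2] for p in[(128,40),(710,150),(655,500),(55,385)]])
print(C,[np.linalg.norm(C[i]-C[i-1]) for i in range(4)])
ey=(C[0]-C[1])+(C[3]-C[2]);ey/=np.linalg.norm(ey);ex=np.array([ey[1],-ey[0]]);yaw=np.arctan2(ex[1],ex[0])
bay=C.mean(0)-ey*.0275
print('yaw',yaw,np.degrees(yaw),'bay',bay,'pivot pred',bay+.155*ey)
Cs=np.array([onz(s,*S(*p),.055)[:2] for p in[(28,178),(50,460),(750,372),(655,108)]])
print('scene corners',Cs,'bay',Cs.mean(0)-.0275*((Cs[3]-Cs[0])/np.linalg.norm(Cs[3]-Cs[0])))
print('handle top',onz(t,*T(438,215),.192),tri(t,T(438,215),s,S(320,98)))
print('knob',onz(t,*T(148,303),.140),tri(t,T(148,303),s,S(584,50)))
# black masks
for im,cr,sn in((t,(122,212,205,331),'t'),(s,(180,275,185,325),'s')):
    g=im["image"].max(2);m=np.zeros_like(g);m[cr[0]:cr[1],cr[2]:cr[3]]=(g[cr[0]:cr[1],cr[2]:cr[3]]<45)*255
    n,l,st,c=cv2.connectedComponentsWithStats(m)
    for i in range(1,n):
        if st[i,4]>8:print(sn,st[i],c[i],(c[i]-[cr[2],cr[0]])*(6 if sn=='t' else 5.5))
E
```

```text
[[ 0.7278  0.0729]
 [ 0.6696 -0.3081]
 [ 0.4385 -0.2756]
 [ 0.4959  0.1063]] [np.float64(0.23429094304405543), np.float64(0.3854644771739577), np.float64(0.2332950326080667), np.float64(0.3861764474256319)]
yaw -0.15045843987488777 -8.620633596953923 bay [ 0.5789 -0.1283] pivot pred [0.6021 0.0249]
scene corners [[ 0.4434 -0.2768]
 [ 0.6767 -0.3111]
 [ 0.7352  0.0693]
 [ 0.5037  0.1076]] bay [ 0.5855 -0.1299]
handle top [ 0.5799 -0.1263  0.192 ] (array([ 0.5821, -0.1273,  0.1836]), np.float64(0.0013360107550684844))
knob [0.5318 0.0444 0.14  ] (array([0.5328, 0.0456, 0.1372]), np.float64(0.0021441634751850243))
t [270 155  16   7  63] [277.9524 157.9524] [437.7143 215.7143]
t [227 170   5   6  17] [229.0588 172.5882] [144.3529 303.5294]
t [241 192   7   5  27] [243.8889 194.4074] [233.3333 434.4444]
s [290 189   3  10  26] [290.8462 193.2692] [582.1538  72.9808]
s [234 195  18   7  97] [242.6495 198.2474] [317.0722 100.3608]
s [276 227  15   3  19] [283.4211 228.2105] [541.3158 265.1579]
s [290 242   9   3  17] [293.7647 243.3529] [598.2059 348.4412]
```

```bash
cat >> h.py <<'E'
def rows(cur,targets,g=0):
    "cur,targets: x,y,z,yawdeg -> rows in move units (tool pointing down)"
    y=np.radians(cur[3]);tx=np.array([np.cos(y),np.sin(y)]);ty=np.array([np.sin(y),-np.cos(y)])
    for p in targets:
        d=np.array(p[:2])-cur[:2]
        print([round(float(v),2) for v in (d@tx/.025,d@ty/.025,-(p[2]-cur[2])/.025,-((p[3]-cur[3]+180)%360-180)/6,g)])
E
python3 - <<'E'
from h import *
c=np.array([.167,-.524,.179,17.6])
rows(c,[(.167,-.524,.28,17.6),(.532,.045,.28,164.5)])
E
```

```text
[0.0, 0.0, -4.04, -0.0, 0.0]
[20.8, -17.28, -4.04, -24.48, 0.0]
```

>>> servo_tool(
  moves=[
    [0, 0, -1.6, 0, 0.3],
    [0, 0, -3.2, 0, 0.6],
    [0, 0, -4, -1, 0.6],
    [1.2, -1, -4, -2, 0.6],
    [2.4, -2, -4, -3, 0.6],
    [3.6, -3, -4, -4, 0.6],
    [4.8, -4, -4, -5, 0.6],
    [6, -5, -4, -6, 0.6],
    [7.2, -6, -4, -7, 0.6],
    [8.4, -7, -4, -8, 0.6],
  ],
)

```text
time: 0.93
tool_pos: [0.3141, -0.2919, 0.2781]
ee_rot: [-3.141, -0.0, 1.15]
wrist_force: [1.6, 0.1, -0.1]
width: 0.0376
finger_force: 0.0
```

```bash
python3 - <<'E'
from h import *
o=robot.get_obs();print(o['time'],o['tool_pos'],np.degrees(o['ee_rot']),o['width'],o['joint_positions'])
rows(np.r_[o['tool_pos'],np.degrees(o['ee_rot'][2])],[(.532,.045,.28,164.5)])
E
```

```text
0.9333 [ 0.31414185 -0.29190806  0.27805887] [-1.79980416e+02 -1.43378603e-02  6.58978024e+01] 0.03764102977444289 [-8.81165612e-01 -1.81156954e-01  1.43233076e+00  7.61449288e-05
  1.89083625e+00 -4.60479010e-01]
[15.86, 2.45, -0.08, -16.43, 0.0]
```

>>> servo_tool(
  moves=[
    [1.3, 0.2, 0, -1, 0.6],
    [2.6, 0.4, 0, -2, 0.6],
    [3.9, 0.6, 0, -3, 0.6],
    [5.2, 0.8, 0, -4, 0.6],
    [6.5, 1, 0, -5, 0.6],
    [7.8, 1.2, 0, -6, 0.6],
    [9.1, 1.4, 0, -7, 0.6],
    [10.4, 1.6, 0, -8, 0.6],
    [11.7, 1.8, 0, -9, 0.6],
    [12, 1.9, 0, -10, 0.6],
  ],
)

```text
time: 1.77
tool_pos: [0.482, -0.0362, 0.2774]
ee_rot: [3.141, -0.002, 2.203]
wrist_force: [-0.7, -0.3, 0.3]
width: 0.0375
finger_force: 0.0
```

```bash
python3 - <<'E'
from h import *
np.set_printoptions(precision=4,suppress=True)
for i in range(1):
    o=robot.get_obs();s=robot.snapshot("wrist");pickle.dump((o,s),open('w1.pkl','wb'))
print(o['time'],o['tool_pos'],np.degrees(o['ee_rot']),o['joint_positions'],o['wrist_force'])
print({k:v for k,v in s.items() if k!='image'})
cv2.imwrite('pics/w1.png',s['image'])
rows(np.r_[o['tool_pos'],np.degrees(o['ee_rot'][2])],[(.532,.045,.28,164.5)])
E
```

```text
1.7667 [ 0.482  -0.0362  0.2774] [179.9762  -0.134  126.2187] [-0.1938 -0.0589  1.3244  0.002   1.8776 -0.8254] [-0.7409 -0.2878  0.2562]
{'fx': 290.6807921307348, 'fy': 290.6807921307348, 'cx': 253.4221011680297, 'cy': 189.89426728358416, 'T_tool_cam': array([[-0.0002, -0.9697, -0.2441,  0.0707],
       [ 1.    , -0.0004,  0.0007,  0.0012],
       [-0.0007, -0.2441,  0.9697, -0.2052],
       [ 0.    ,  0.    ,  0.    ,  1.    ]])}
[1.44, 3.53, -0.1, -6.38, 0.0]
```

View pics/w1.png

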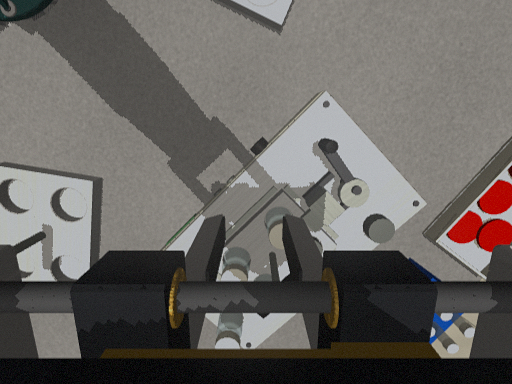

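The wrist view shows the knob top at about (327,145) and the pivot boss at about (354,192).

```bash
cat >> h.py <<'E'
def wonz(o,s,u,v,z):
    Rt=R.from_euler('xyz',o['ee_rot']).as_matrix();M=np.array(s['T_tool_cam'])
    e=Rt@M[:3,3]+o['tool_pos'];d=Rt@M[:3,:3]@np.array([(u-s["cx"])/s["fx"],(v-s["cy"])/s["fy"],1])
    return e+d*(z-e[2])/d[2]
E
python3 - <<'E'
from h import *
o,s=pickle.load(open('w1.pkl','rb'))
g=s['image'].max(2)[130:165,312:345]
m=(g<60).astype(np.uint8);n,l,st,c=cv2.connectedComponentsWithStats(m)
for i in range(1,n):
    if st[i,4]>10: print(st[i]+[312,130,0,0,0],c[i]+[312,130])
for r in m[:]: print(''.join('#' if x else '.' for x in r))
print(wonz(o,s,327,145,.14), wonz(o,s,354,192,.1))
C=np.array([wonz(o,s,*p,.055) for p in((324,92),(427,202))]);print(C,np.linalg.norm(C[0]-C[1]))
E
```

```text
[318 139  20  14 136] [326.90441176 144.84558824]
.................................
.................................
.................................
.................................
.................................
.................................
.................................
.................................
.................................
...........######................
.........###########.............
........###############..........
.......#########.....###.........
.......########.....#.###........
......########.......####........
.......#######.......####........
.......#######.......#.###.......
........######.........##........
.........#####....##.#.##........
.........######.....#####........
..........#.###.......##.........
...........#..##...#.##..........
................#.###.#..........
............#....................
.............#...................
.................................
..............#..................
.................................
.................................
................#................
.................................
.................................
.................................
.................................
.................................
[0.52973143 0.04699146 0.14      ] [0.61029223 0.02280523 0.1       ]
[[0.50111625 0.10766449 0.055     ]
 [0.73097093 0.0771427  0.055     ]] 0.23187227901571938
```

>>> servo_tool(
  moves=[
    [0.4, 1, 0, -1, 0.6],
    [0.8, 2, 0, -2, 0.6],
    [1.2, 3, 0, -3, 0.6],
    [1.4, 3.5, 0, -4, 0.6],
    [1.4, 3.5, 0, -5, 0.6],
    [1.4, 3.5, 0, -6, 0.6],
    [1.4, 3.5, 0, -6.3, 0.6],
    [1.4, 3.5, 0, -6.3, 0.6],
  ],
)

```text
time: 2.48
tool_pos: [0.5312, 0.0388, 0.278]
ee_rot: [-3.141, -0.001, 2.85]
wrist_force: [-0.7, -0.8, -1.0]
width: 0.0376
finger_force: 0.0
```

```bash
python3 - <<'E'
from h import *
o=robot.get_obs();print(o['time'],o['tool_pos'],np.degrees(o['ee_rot']))
rows(np.r_[o['tool_pos'],np.degrees(o['ee_rot'][2])],[(.532,.045,.114,164)])
P=np.array([.604,.025])
c=np.array([.532,.045,.114,164.])
for a in range(164,70,-8):
    f=np.radians(a);q=P+.0748*np.array([np.cos(f),np.sin(f)]);rows(c,[(*q,.114,a)],.6)
E
```

```text
2.4833 [0.53117117 0.03875285 0.27799182] [-1.79959417e+02 -5.27122460e-02  1.63318546e+02]
[0.04, 0.25, 6.56, -0.11, 0.0]
[0.0, 0.02, -0.0, -0.0, 0.6]
[-0.03, 0.44, -0.0, 1.33, 0.6]
[-0.11, 0.85, -0.0, 2.67, 0.6]
[-0.26, 1.24, -0.0, 4.0, 0.6]
[-0.45, 1.61, -0.0, 5.33, 0.6]
[-0.7, 1.95, -0.0, 6.67, 0.6]
[-0.99, 2.25, -0.0, 8.0, 0.6]
[-1.32, 2.51, -0.0, 9.33, 0.6]
[-1.68, 2.71, -0.0, 10.67, 0.6]
[-2.06, 2.87, -0.0, 12.0, 0.6]
[-2.47, 2.97, -0.0, 13.33, 0.6]
[-2.88, 3.02, -0.0, 14.67, 0.6]
```

>>> servo_tool(
  moves=[
    [0, 0.2, 1, 0, 0.6],
    [0, 0.2, 2.2, 0, 0.6],
    [0, 0.2, 3.4, 0, 0.6],
    [0, 0.2, 4.4, 0, 0.6],
    [0, 0.2, 4.6, 0, 0.6],
    [0, 0.2, 4.6, 0, 0.6],
  ],
)

```text
time: 2.98
tool_pos: [0.5312, 0.0436, 0.1611]
ee_rot: [-3.14, -0.005, 2.85]
wrist_force: [-0.0, -0.2, -0.1]
width: 0.0381
finger_force: 0.0
```

```bash
python3 - <<'E'
from h import *
o=robot.get_obs();s=robot.snapshot("wrist");print(o['time'],o['tool_pos'],np.degrees(o['ee_rot']))
rows(np.r_[o['tool_pos'],np.degrees(o['ee_rot'][2])],[(.532,.045,.114,164)])
cv2.imwrite('pics/w2.png',s['image'])
E
```

```text
2.9833 [0.53119163 0.04363621 0.1610618 ] [-179.90670943   -0.29291435  163.30557771]
[-0.02, 0.06, 1.88, -0.12, 0.0]
```

View pics/w2.png

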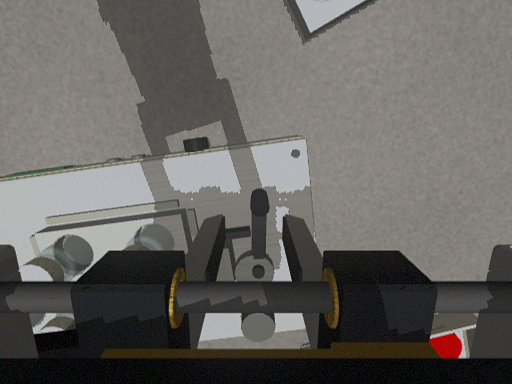

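The knob top is at about (260,198) between the fingertips, which are near columns 215 and 292. I'll measure it more precisely.

```bash
python3 - <<'E'
from h import *
o=robot.get_obs();im=cv2.imread('pics/w2.png');_,s=pickle.load(open('w1.pkl','rb'))
g=im.max(2)[184:240,245:276]
for i,r in enumerate(g[:36]): print(184+i,' '.join('%3d'%x for x in r[::1]))
for v in(197,200,203):print(wonz(o,s,260,v,.14))
E
```

```text
184 126 129 126 127 127 128 124 127 127 129 125 130 127 127 126 121 124 192 187 188 187 185 185 189 189 187 189 185 188 190 186
185 128 125 125 126 126 124 130 123 128 126 124 124 127 122 132 123 130 192 188 186 187 191 188 188 153 189 191 191 189 150 191
186 127 123 127 126 126 126 124 127 125 128 126 129 127 130 129 128 131 196 190 187 150 149 151 148 122 190 150 149 150 121 152
187 130 125 126 126 127 126 126 129 128 129 129 126 130 128 130 130 128 156 154 148 117 121 123 124 124 153 122 119 123 119 124
188 127 128 124 126 128 128 126 129 128 129 128 103 104  88  88  89  92 113 125 124 127 125 123 123 123 123 126 124 123 126 125
189 126 126 129 127 125 125 125 125 125 100  91  56  59  42  45  52  47  71  88 115 128 125 123 127 130 123 125 129 125 125 129
190 125 124 125 124 126 125 126 113  88  55  43  47  48  44  49  50  46  45  44  78  96 129 130 129 129 126 127 128 128 132 129
191 124 127 126 123 127 123 129  76  41  47  47  44  47  50  46  49  45  47  43  43  51 109 129 127 127 129 125 129 126 124 122
192 125 124 126 126 125 130 130  43  44  47  45  47  46  50  46  50  47  49 
[... 2912 characters left out ...]
 47  41  40  45  46  42  39  41  45  45  52  88 135 129 129 129 130 126 128 127 127
216 127 125 125 125 124 126  98  56  59  60  57  53  53  51  48  47  52  55  55  56  53  86 130 126 128 125 126 125 126 125 119
217 121 124 126 123 126 125 100  46  62  55  61  58  53  58  56  57  61  59  59  61  54  85 129 128 126 127 124 125 125 124 169
218 126 125 124 123 128 128 104  47  56  61  63  58  56  56  59  58  58  59  63  57  53  79 128 128 122 128 127 128 124 125 153
219 124 124 122 128 127 126  99  53  58  63  57  56  60  57  55  58  60  56  61  58  50  81 131 127 130 123 124 127 128 125 127
[0.5276227  0.05223332 0.14      ]
[0.53006627 0.05151575 0.14      ]
[0.53252264 0.05079442 0.14      ]
```

>>> servo_tool(
  moves=[
    [0, 0.15, 0.7, 0, 0.6],
    [0, 0.15, 1.4, 0, 0.6],
    [0, 0.15, 1.9, 0, 0.6],
    [0, 0.15, 1.9, 0, 0.6],
  ],
)

```text
time: 3.37
tool_pos: [0.5333, 0.0476, 0.1149]
ee_rot: [-3.141, -0.002, 2.852]
wrist_force: [-1.0, 0.3, -0.7]
width: 0.0374
finger_force: 0.0
```

```bash
python3 - <<'E'
from h import *
o=robot.get_obs();print(o['time'],o['tool_pos'],np.degrees(o['ee_rot']),o['wrist_force'])
P=np.array([.604,.026]);c=np.r_[o['tool_pos'],np.degrees(o['ee_rot'][2])]
for a in range(158,109,-6):
    f=np.radians(a);q=P+.0748*np.array([np.cos(f),np.sin(f)]);rows(c,[(*q,c[2],a)],.6)
E
```

```text
3.3667 [0.53328293 0.04755841 0.11486527] [-1.79956479e+02 -1.24428346e-01  1.63393197e+02] [-1.00614168  0.30531965 -0.74121638]
[0.02, 0.26, -0.0, 0.9, 0.6]
[-0.02, 0.57, -0.0, 1.9, 0.6]
[-0.1, 0.88, -0.0, 2.9, 0.6]
[-0.21, 1.17, -0.0, 3.9, 0.6]
[-0.35, 1.45, -0.0, 4.9, 0.6]
[-0.52, 1.71, -0.0, 5.9, 0.6]
[-0.71, 1.96, -0.0, 6.9, 0.6]
[-0.93, 2.18, -0.0, 7.9, 0.6]
[-1.17, 2.38, -0.0, 8.9, 0.6]
```

>>> servo_tool(
  moves=[
    [0, 0.26, 0, 0.9, 0.6],
    [0, 0.57, 0, 1.9, 0.6],
    [-0.1, 0.88, 0, 2.9, 0.6],
    [-0.2, 1.17, 0, 3.9, 0.6],
    [-0.35, 1.45, 0, 4.9, 0.6],
    [-0.5, 1.7, 0, 5.9, 0.6],
    [-0.7, 1.95, 0, 6.9, 0.6],
    [-0.93, 2.18, 0, 7.9, 0.6],
    [-1.17, 2.38, 0, 8.9, 0.6],
    [-1.17, 2.38, 0, 8.9, 0.6],
  ],
)

```text
time: 4.2
tool_pos: [0.581, 0.0968, 0.118]
ee_rot: [3.138, 0.001, 1.919]
wrist_force: [-0.0, -0.0, 0.1]
width: 0.0376
finger_force: 0.0
```

```bash
python3 - <<'E'
from h import *
o=robot.get_obs();print(o['time'],o['tool_pos'],np.degrees(o['ee_rot']),o['wrist_force'])
P=np.array([.604,.026]);c=np.r_[o['tool_pos'],np.degrees(o['ee_rot'][2])]
for a in (104,98,92,86,80,76):
    f=np.radians(a);q=P+.0748*np.array([np.cos(f),np.sin(f)]);rows(c,[(*q,c[2],a)],.6)
s=robot.snapshot("wrist");cv2.imwrite('pics/w3.png',s['image'])
E
```

```text
4.2 [0.58101794 0.09681162 0.11797395] [1.79797457e+02 5.61395686e-02 1.09940855e+02] [-0.04637479 -0.02340215  0.14292178]
[-0.0, 0.21, -0.0, 0.99, 0.6]
[-0.05, 0.52, -0.0, 1.99, 0.6]
[-0.13, 0.82, -0.0, 2.99, 0.6]
[-0.24, 1.11, -0.0, 3.99, 0.6]
[-0.38, 1.39, -0.0, 4.99, 0.6]
[-0.49, 1.57, -0.0, 5.66, 0.6]
```

View pics/w3.png

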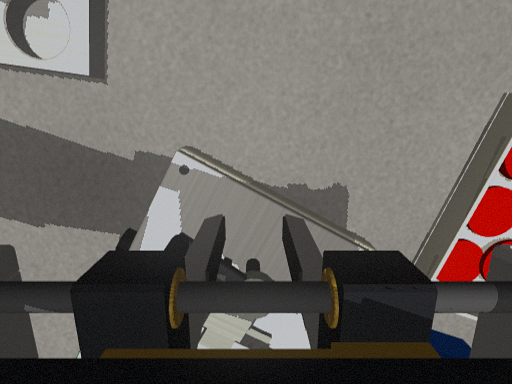

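It isn't clear where the knob is: there are dark items at (253,265) and (182,240). I'll zoom in and add a scene view.

```bash
python3 - <<'E'
from h import *
im=cv2.imread('pics/w3.png')[140:340,100:380]
a=cv2.convertScaleAbs(cv2.resize(im,(800//2,286),interpolation=cv2.INTER_CUBIC),alpha=1.6)
s=robot.snapshot("scene");pickle.dump(s,open('scene2.pkl','wb'))
b=cv2.resize(s["image"][160:260,215:355],(800,570),interpolation=cv2.INTER_CUBIC)
b=cv2.convertScaleAbs(b,alpha=1.5)
a=cv2.resize(a,(400,286)); b=cv2.resize(b,(800,571)); 
c=np.zeros((600,800,3),np.uint8); c[:300,:400]=cv2.resize(a,(400,300)); c[:300,400:]=cv2.resize(b,(400,300)); 
t=robot.snapshot("top"); c[300:,:400]=cv2.convertScaleAbs(cv2.resize(t["image"][115:195,205:312],(400,300),interpolation=cv2.INTER_CUBIC),alpha=1.5)
cv2.imwrite('pics/c1.png',c)
E
```

```text
(no output)
```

View pics/c1.png

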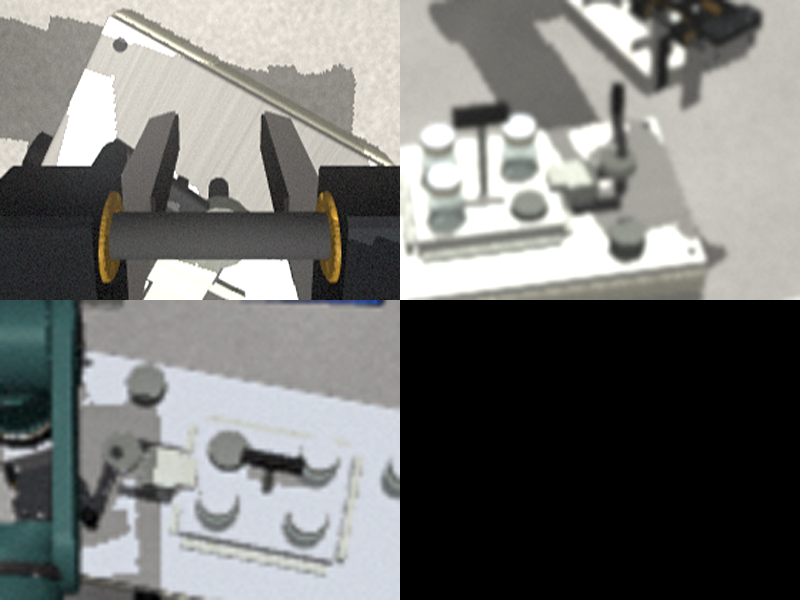

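```bash
python3 - <<'E'
from h import *
o=robot.get_obs();_,w=pickle.load(open('w1.pkl','rb'));s=pickle.load(open('scene2.pkl','rb'))
print(o['time'],o['tool_pos'],o['wrist_force'])
for v in(238,242,246):print('knob?',wonz(o,w,182,v,.14))
print('tcp in scene',proj(s,o['tool_pos']),'knob in scene crop coords')
for p in(o['tool_pos'],(.532,.046,.14),(.532,.046,.106)):
    u,v=proj(s,p);print((u-215)/140*400+400,(v-160)*3)
g=cv2.imread('pics/w3.png').max(2)
for r in g[225:262:1,150:214]: print(''.join('#' if x<50 else '+' if x<75 else '.' for x in r))
E
```

```text
4.35 [0.57934584 0.0962274  0.11709171] [ 0.13453523  0.28027282 -0.52619602]
knob? [0.53829436 0.07202868 0.14      ]
knob? [0.53913353 0.06923186 0.14      ]
knob? [0.53997883 0.06641463 0.14      ]
tcp in scene (np.float64(310.2034805605173), np.float64(198.92734775499352)) knob in scene crop coords
672.0099444586208 116.78204326498056
615.6958555910699 83.65146608974456
614.8685518302302 108.29351039749605
....................................................+++++++.++++
...................................................++++++.++++++
...................................................+++++++++++++
..................................................++++++++++++++
..................................................++++++++++++++
.................................................+++++++++++++++
.................................................+++++++++++++++
................................+...............++++++++++++++++
..............................+##+..............++++++++++++++++
.............................+#####+...........+++++++++++++++++
..........................+#########
[... 1018 characters left out ...]
#######################+++++++++++++++++++++++++##
#####################################++++++++++++++++++++++++###
####################################+++++++++++++++++++++++++###
####################################+++++++++++++++++++++++++###
###################################+++++++++++++++++++++++++####
###################################+++++++++++++++++++++++++####
###################################.++++++++++++++++++++++++####
###################################++++++++++++++++++++++++#####
###################################++++++++++++++++++++++++#####
###################################++++++++++++++++++++++++#####
###################################+++++++++++++++++++++++######
```

```bash
python3 - <<'E'
from h import *
A=pickle.load(open('scene.pkl','rb'));B=pickle.load(open('scene2.pkl','rb'))
for s in(A,B):
    g=s["image"].max(2)[183:235,280:325]
    print('\n'.join(''.join('#' if x<45 else '+' if x<80 else '.' for x in r) for r in g));print()
E
```

```text
.............+++++..............++++++++++...
..............+++++..........+++++++++++.....
...............+++++.......++++++++++........
................++++++..++++++++++...........
.................+++++++++++++++.............
.........++++.....+++++++++++................
.........+##++.....+++++++...................
.........+###+......++++.....................
.........+###+...............................
.........+###+...............................
.........+###+...............................
.........+###+...............................
.........+###+...............................
.........+##+................................
.........+##+................................
.........+##+................................
.........++++................................
..........++.................................
..........++.................................
..........++.................................
..........+++................................
..........+++................................
..........+++................................
...........++.............................
[... 2984 characters left out ...]
..........
..........+++++..............................
..........+##++..............................
.+++......+##++..............................
++++......+##+...............................
++++......++++...............................
+++++...+++++................................
+++++++++++++................................
+++########++................................
++#########+.................................
######++++++.................................
++++++++.....................................
.............................................
.............................................
.............................................
.............................................
```

The lever has not moved. In the scene view the half-open fingertips sit about 25 mm higher than the shut-finger TCP, so they passed just over the knob. I'll go back, work about 25 mm lower and push again.

```bash
python3 - <<'E'
from h import *
o=robot.get_obs();c=np.r_[o['tool_pos'],np.degrees(o['ee_rot'][2])];print(c)
rows(c,[(.533,.047,.15,164)],.6)
P=np.array([.604,.026]);c=np.array([.533,.047,.092,164])
for a in range(158,109,-6):
    f=np.radians(a);q=P+.0748*np.array([np.cos(f),np.sin(f)]);rows(c,[(*q,c[2],a)],.6)
E
```

```text
[5.79345845e-01 9.62273965e-02 1.17091710e-01 1.10154471e+02]
[-1.21, -2.42, -1.32, -8.97, 0.6]
[0.01, 0.29, -0.0, 1.0, 0.6]
[-0.03, 0.6, -0.0, 2.0, 0.6]
[-0.12, 0.9, -0.0, 3.0, 0.6]
[-0.23, 1.19, -0.0, 4.0, 0.6]
[-0.37, 1.47, -0.0, 5.0, 0.6]
[-0.54, 1.73, -0.0, 6.0, 0.6]
[-0.74, 1.98, -0.0, 7.0, 0.6]
[-0.96, 2.2, -0.0, 8.0, 0.6]
[-1.2, 2.4, -0.0, 9.0, 0.6]
```

>>> servo_tool(
  moves=[
    [0, 0, -0.8, 0, 0.6],
    [0, 0, -1.3, -1, 0.6],
    [-0.2, -0.4, -1.3, -2, 0.6],
    [-0.4, -0.8, -1.3, -3, 0.6],
    [-0.6, -1.2, -1.3, -4, 0.6],
    [-0.8, -1.6, -1.3, -5, 0.6],
    [-1, -2, -1.3, -6, 0.6],
    [-1.2, -2.4, -1.3, -7, 0.6],
    [-1.2, -2.4, -1.3, -8, 0.6],
    [-1.2, -2.4, -1.3, -9, 0.6],
  ],
)

```text
time: 5.18
tool_pos: [0.5323, 0.0469, 0.1493]
ee_rot: [3.142, 0.001, 2.869]
wrist_force: [-1.0, 0.5, 0.2]
width: 0.0376
finger_force: 0.0
```

>>> servo_tool(
  moves=[
    [0, 0, 0, 0, 0.6],
    [0, 0, 0, 0, 0.6],
  ],
)

```text
time: 5.35
tool_pos: [0.5327, 0.0475, 0.149]
ee_rot: [3.142, 0.001, 2.861]
wrist_force: [-0.1, -0.7, -0.3]
width: 0.0376
finger_force: 0.0
```

```bash
python3 - <<'E'
from h import *
o=robot.get_obs();c=np.r_[o['tool_pos'],np.degrees(o['ee_rot'][2])];print(c,o['width'])
rows(c,[(.533,.047,.092,164)],.6)
E
```

```text
[5.32728494e-01 4.74599853e-02 1.48988027e-01 1.63922920e+02] 0.03756063040202123
[-0.02, -0.01, 2.28, -0.01, 0.6]
```

>>> servo_tool(
  moves=[
    [0, 0, 0.6, 0, 0.6],
    [0, 0, 1.2, 0, 0.6],
    [0, 0, 1.8, 0, 0.6],
    [0, 0, 2.3, 0, 0.6],
    [0, 0, 2.3, 0, 0.6],
  ],
)

```text
time: 5.77
tool_pos: [0.5307, 0.0477, 0.0878]
ee_rot: [-3.14, -0.006, 2.862]
wrist_force: [0.4, 0.8, -0.7]
width: 0.0375
finger_force: 0.0
```

>>> servo_tool(
  moves=[
    [0, 0.3, 0, 1, 0.6],
    [0, 0.6, 0, 2, 0.6],
    [-0.1, 0.9, 0, 3, 0.6],
    [-0.23, 1.19, 0, 4, 0.6],
    [-0.37, 1.47, 0, 5, 0.6],
    [-0.54, 1.73, 0, 6, 0.6],
  ],
)

```text
time: 6.27
tool_pos: [0.5569, 0.0858, 0.0914]
ee_rot: [-3.139, -0.001, 2.229]
wrist_force: [-2.8, -0.6, 0.1]
width: 0.0379
finger_force: 1.1
```

```bash
python3 - <<'E'
from h import *
o=robot.get_obs();c=np.r_[o['tool_pos'],np.degrees(o['ee_rot'][2])];print(c,o['width'],o['wrist_force'])
P=np.array([.604,.026])
for a in range(122,73,-6):
    f=np.radians(a);q=P+.0748*np.array([np.cos(f),np.sin(f)]);rows(c,[(*q,c[2],a)],.6)
B=robot.snapshot('scene')
g=B["image"].max(2)[183:235,280:325]
print('\n'.join(''.join('#' if x<45 else '+' if x<80 else '.' for x in r) for r in g))
E
```

```text
[5.56868643e-01 8.58301307e-02 9.14292969e-02 1.27700428e+02] 0.03786404533088535 [-2.83284914 -0.63447498  0.11252114]
[-0.07, 0.33, -0.0, 0.95, 0.6]
[-0.12, 0.63, -0.0, 1.95, 0.6]
[-0.2, 0.94, -0.0, 2.95, 0.6]
[-0.31, 1.23, -0.0, 3.95, 0.6]
[-0.45, 1.51, -0.0, 4.95, 0.6]
[-0.62, 1.77, -0.0, 5.95, 0.6]
[-0.81, 2.02, -0.0, 6.95, 0.6]
[-1.03, 2.24, -0.0, 7.95, 0.6]
[-1.28, 2.44, -0.0, 8.95, 0.6]
.............+++++##+.........++++++++++++++.
..............++++##+.......+++++++++++......
...............+++##+......++++++++++........
................++###+..++++++++++++.........
................++###++++++++++++++..........
................++####++++++++++++...........
................++#####+++...+++++...........
................++#####++.....++++...........
................++#####+......++++...........
.................+#####+......++++...........
.................+#####+......++++...........
..................+####......+++++...........
..................+####......++++............
...................+##+......+++.............
+..................+##+......................
++..........
[... 989 characters left out ...]
..........
..........+##++..............................
.+..+.....+##++..............................
++++++....+##++..............................
++++++....+##+...............................
++++++....++++...............................
++++++++.++++................................
+++++++++++++................................
++#########+.................................
###########+.................................
######++++++.................................
++++++++.....................................
.............................................
.............................................
.............................................
.......................................+++.+.
```

The lever now follows with about 2.9 N of push, so I'll continue the arc.

>>> servo_tool(
  moves=[
    [0, 0.33, 0, 1, 0.6],
    [-0.1, 0.63, 0, 2, 0.6],
    [-0.2, 0.94, 0, 3, 0.6],
    [-0.3, 1.23, 0, 4, 0.6],
    [-0.45, 1.51, 0, 5, 0.6],
    [-0.6, 1.77, 0, 6, 0.6],
    [-0.8, 2.02, 0, 7, 0.6],
    [-1.03, 2.24, 0, 8, 0.6],
    [-1.2, 2.36, 0, 8.6, 0.6],
    [-1.2, 2.36, 0, 8.6, 0.6],
  ],
)

```text
time: 7.15
tool_pos: [0.6234, 0.0984, 0.0913]
ee_rot: [3.141, -0.001, 1.335]
wrist_force: [0.2, 0.5, 0.3]
width: 0.0376
finger_force: 0.0
```

```bash
python3 - <<'E'
from h import *
o=robot.get_obs();s=robot.snapshot('wrist');c=np.r_[o['tool_pos'],np.degrees(o['ee_rot'][2])];print(c,o['width'],o['wrist_force'],o['finger_force'])
B=robot.snapshot('scene')
a=cv2.convertScaleAbs(cv2.resize(B["image"][150:250,215:355],(400,300),interpolation=cv2.INTER_CUBIC),alpha=1.5)
w=cv2.convertScaleAbs(cv2.resize(s['image'],(400,300)),alpha=1.3)
cv2.imwrite('pics/c2.png',np.hstack([w,a]))
E
```

```text
[ 0.62343738  0.0984021   0.09128639 76.46350836] 0.03758362413684842 [0.18274489 0.49839782 0.28926323] 0.0
```

View pics/c2.png

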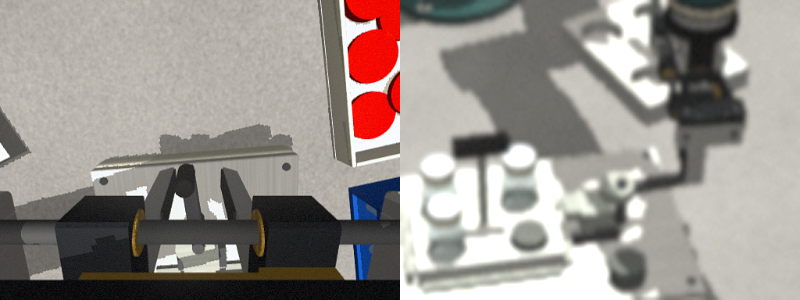

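The knob, at about (184,180) in the left half, is between the fingers and the arm points along the shaker's +y. The lever angle is about 1.5 rad. I'll lift clear and go to the handle.

>>> servo_tool(
  moves=[
    [0, 0.1, -1, 0, 0.6],
    [0, 0.1, -2.2, 0, 0.6],
    [0, 0.1, -3.5, 0, 0.5],
    [0, 0.1, -5, 0, 0.5],
    [0, 0.1, -6.5, 0, 0.5],
    [0, 0.1, -7.5, -0.5, 0.5],
    [-1.5, -0.2, -7.5, -0.8, 0.5],
    [-3, -0.5, -7.5, -0.8, 0.5],
    [-4.5, -0.7, -7.5, -0.8, 0.5],
    [-6, -0.7, -7.5, -0.8, 0.5],
  ],
)

```text
time: 8.08
tool_pos: [0.5693, -0.0445, 0.2798]
ee_rot: [3.139, 0.001, 1.421]
wrist_force: [0.6, -1.0, 0.3]
width: 0.047
finger_force: 0.0
```

```bash
python3 - <<'E'
from h import *
o=robot.get_obs();s=robot.snapshot('wrist');c=np.r_[o['tool_pos'],np.degrees(o['ee_rot'][2])];print(c)
t=robot.snapshot('top');pickle.dump((o,s,t),open('w4.pkl','wb'))
cv2.imwrite('pics/c3.png',np.hstack([cv2.convertScaleAbs(cv2.resize(s['image'],(400,300)),alpha=1.3),cv2.convertScaleAbs(cv2.resize(t['image'][115:205,205:325],(400,300)),alpha=1.4)]))
rows(c,[(.581,-.127,.26,81.4)],.5)
E
```

```text
[ 5.69263971e-01 -4.44696543e-02  2.79818315e-01  8.14312248e+01]
[-3.19, 0.96, 0.79, 0.01, 0.5]
```

View pics/c3.png

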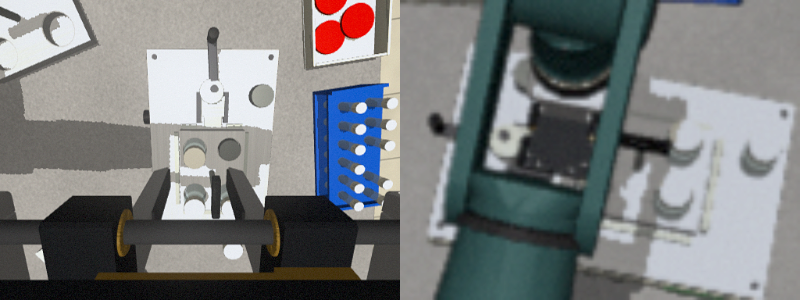

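The lever arm points straight along +y. The handle bar is at about (216,195) in the left half, which is (276,250) in the full picture. I'll check its line numerically.

```bash
python3 - <<'E'
from h import *
o,s,t=pickle.load(open('w4.pkl','rb'))
g=s['image'].max(2)
for v in range(220,286,6): print(v,'cols<50',[int(i)+258 for i in np.where(g[v,258:296]<50)[0]][::1])
for u,v in((271,228),(276,228),(280,228)):print(wonz(o,s,u,v,.192))
E
```

```text
220 cols<50 [290, 291, 292, 293]
226 cols<50 [271, 272, 273, 274, 275, 276, 277, 278, 279, 280, 290, 291, 292, 293, 294, 295]
232 cols<50 [271, 272, 273, 274, 275, 276, 277, 278, 279, 280, 281, 282, 290, 291, 292, 293, 294, 295]
238 cols<50 [271, 272, 273, 274, 275, 276, 277, 278, 279, 280, 281, 282, 290, 291, 292, 293, 294, 295]
244 cols<50 [271, 272, 273, 274, 276, 277, 278, 279, 280, 281, 291, 292, 293, 294, 295]
250 cols<50 [271, 272, 274, 275, 276, 277, 278, 279, 280, 281, 293, 294, 295]
256 cols<50 [271, 272, 273, 274, 275, 276, 277, 278, 279, 280, 281, 295]
262 cols<50 [271, 272, 273, 274, 275, 276, 277, 278, 279, 280, 281]
268 cols<50 [270, 271, 272, 273, 274, 275, 276, 277, 278, 279, 280]
274 cols<50 [271, 272, 273, 274, 275, 276, 277, 278, 279, 280]
280 cols<50 []
[ 0.58240572 -0.09132081  0.192     ]
[ 0.5877217  -0.09212931  0.192     ]
[ 0.59197488 -0.09277617  0.192     ]
```

>>> servo_tool(
  moves=[
    [-1.2, 0.4, 0, 0, 0.5],
    [-2.4, 0.8, 0, 0, 0.5],
    [-3.2, 1, 0, 0, 0.5],
    [-3.2, 1, 0.2, 0, 0.5],
    [-3.2, 1, 1, 0, 0.5],
    [-3.2, 1, 1.8, 0, 0.5],
    [-3.2, 1, 2, 0, 0.5],
    [-3.2, 1, 2, 0, 0.5],
  ],
)

```text
time: 8.85
tool_pos: [0.582, -0.1248, 0.2262]
ee_rot: [-3.137, -0.001, 1.42]
wrist_force: [-0.2, 0.4, 0.0]
width: 0.0471
finger_force: 0.0
```

```bash
python3 - <<'E'
from h import *
o=robot.get_obs();s=robot.snapshot('wrist');c=np.r_[o['tool_pos'],np.degrees(o['ee_rot'][2])];print(c,o['wrist_force'])
g=s['image'].max(2)
for v in range(190,250,4): print(v,''.join('#' if x<50 else '+' if x<80 else '.' for x in g[v,190:320]))
rows(c,[(.582,-.127,.16,81.4)],.5)
def wproj(p):
    Rt=R.from_euler('xyz',o['ee_rot']).as_matrix();M=np.array(s['T_tool_cam']);q=np.linalg.inv(M)@np.r_[Rt.T@(p-o['tool_pos']),1]
    return s['fx']*q[0]/q[2]+s['cx'],s['fy']*q[1]/q[2]+s['cy']
ey=np.array([.1495,.9888,0]);h=np.array([.582,-.127,.192])
print(wproj(h+.03*ey),wproj(h),wproj(h-.03*ey))
E
```

```text
[ 0.5820285  -0.12475726  0.22618248 81.35126982] [-0.1868566   0.39789439  0.00244742]
190 ...........................................................####+#++##+##..........................................................
194 ...........................................................########+####..........................................................
198 ...........................................................#+#+#########+.........................................................
202 ...........................................................#############+.........................................................
206 ...........................................................#############+................................+........................
210 ..............................+++++.+++++++................#############+...............++++++++++++......+.......................
214 ........................++...................++++.......+..#############..+......+++++.................+++........................
218 ..........+++++++++++++++##+.....................++...+....####
[... 538 characters left out ...]
++++++###+............................+#########+++++++++++++++++++++
238 +++++++++++++++++###########.......................................................................+###########+++++++++++++++++++
242 +++++++++++++++############+........................................................................#############+++++++++++++++++
246 ++++++++++++++############...........................................................................+############++++++++++++++++
[-0.09, 0.01, 2.65, -0.01, 0.5]
(np.float64(252.90194750194968), np.float64(170.9405224718087)) (np.float64(252.95633197617232), np.float64(205.30854595071736)) (np.float64(253.00764239202513), np.float64(237.73393209165374))
```

>>> servo_tool(
  moves=[
    [0, 0.05, 0.7, 0, 0.5],
    [0, 0.05, 1.4, 0, 0.5],
    [0, 0.05, 2.1, 0, 0.5],
    [0, 0.05, 2.65, 0, 0.5],
    [0, 0.05, 2.65, 0, 0.5],
    [0, 0.05, 2.65, 0, 0.5],
  ],
)

```text
time: 9.4
tool_pos: [0.5846, -0.126, 0.1631]
ee_rot: [3.141, 0.0, 1.419]
wrist_force: [0.2, 0.2, 0.5]
width: 0.0469
finger_force: 0.0
```

>>> servo_tool(
  moves=[
    [0, 0, 0, 0, 0.7],
    [0, 0, 0, 0, 0.8],
    [0, 0, 0, 0, 0.9],
    [0, 0, 0, 0, 1],
    [0, 0, 0, 0, 1],
    [0, 0, 0, 0, 1],
    [0, 0, 0, 0, 1],
    [0, 0, 0, 0, 1],
  ],
)

```text
time: 10.07
tool_pos: [0.5833, -0.1264, 0.1626]
ee_rot: [-3.14, 0.0, 1.418]
wrist_force: [-4.6, 1.6, 3.0]
width: 0.0108
finger_force: 30.0
```

>>> servo_tool(
  moves=[
    [0, 0, -0.1, 0, 1],
    [0, 0, -0.25, 0, 1],
    [0, 0, -0.4, 0, 1],
    [0, 0, -0.6, 0, 1],
    [0, 0, -0.8, 0, 1],
    [0, 0, -0.8, 0, 1],
  ],
)

```text
time: 10.57
tool_pos: [0.5851, -0.1267, 0.1835]
ee_rot: [3.139, 0.0, 1.418]
wrist_force: [0.9, 0.2, -5.2]
width: 0.0108
finger_force: 30.0
```

>>> servo_tool(
  moves=[
    [0, 0, -0.2, 0, 1],
    [0, 0, -0.5, 0, 1],
    [0, 0, -0.9, 0, 1],
    [0, 0, -1.3, 0, 1],
    [0, 0, -1.7, 0, 1],
    [0, 0, -2.1, 0, 1],
    [0, 0, -2.5, 0, 1],
    [0, 0, -2.8, 0, 1],
    [0, 0, -3.05, 0, 1],
    [0, 0, -3.2, 0, 1],
  ],
)

```text
time: 11.4
tool_pos: [0.5846, -0.1266, 0.2636]
ee_rot: [3.14, 0.0, 1.418]
wrist_force: [-0.7, 0.3, -6.1]
width: 0.0111
finger_force: 30.0
```

>>> servo_tool(
  moves=[
    [0, 0, 0, 0, 1],
    [0, 0, 0, 0, 1],
    [0, 0, 0, 0, 1],
    [0, 0, 0, 0, 1],
    [0, 0, 0, 0, 1],
    [0, 0, 0, 0, 1],
    [0, 0, 0, 0, 1],
    [0, 0, 0, 0, 1],
  ],
)

```text
time: 12.07
tool_pos: [0.5842, -0.1265, 0.2621]
ee_rot: [-3.141, 0.0, 1.418]
wrist_force: [-0.1, 0.3, -7.0]
width: 0.0109
finger_force: 30.0
```

```bash
python3 - <<'E'
from h import *
o=robot.get_obs();print(o['time'],o['tool_pos'],o['wrist_force'],o['wrist_torque'],o['finger_force'],o['width'])
B=robot.snapshot('scene')
# handle bar predicted vs. white plate: level check by dark bar and jar caps
g=B['image'].max(2)
for p in((.583,-.1265,.281),(.583,-.1265,.155)):print(proj(B,p))
print('\n'.join(''.join('#' if x<50 else '+' if x<90 else '-' if x<150 else '.' for x in r) for r in g[150:235:2,200:300]))
E
```

```text
12.0667 [ 0.58422689 -0.12648238  0.26208663] [-0.13027027  0.27647924 -6.96760541] [ 0.06603141 -0.04956032 -0.03464159] 29.9945068359375 0.010899385549650573
(np.float64(242.16338328914978), np.float64(171.1572034145803))
(np.float64(243.67612727620437), np.float64(204.83690187080873))
------+++++#########++++#######++++++++++++++++++++++++++++++++++++++++++++++++++++--------.........
------+++++++######++-----+###++++##++++++++++++++++++++++++++++++++++++++++++++++---............--+
---------+---+++++###++++++++++++++++++++++++++++++++++++++++++++++++++++++++++---..............--+-
-------------------++++########+++++++++++++++++--------+++++++++++++++++++------...---.............
---------------------------++++++++++++++++++----------++++++++++++++++++--------+++++++++--........
--------------------------------------+++++++---------+++++++++++++++++++++---++++-------+++-.......
----------------------+++++++++++++++++++++++++++++++++++++++++++++++++++++++----.........---.......
---------------------+++++++++++++++++++++++++++++++++++++++++++++++++++++++++-................-----
---
[... 2831 characters left out ...]
........----------------------------------------------------......-+++++++++++++++++###+-----.
..............-----------------------------------------------------....------++++++++++++++#++------
.......-......-----------------------------------------------------....-----+++++++++++++++++--.....
....----......-----------------------------------------------------.....---+++#############+-.......
----++--......--+---------------------------------------------------.....--+##++++++++-----.........
--------......------------------------------------------------------........--......................
---------.....-------------------------------------------------------...--................----------
```

The bar (row ~172) and the stem down to the plate (row ~200) are where a level carrier 100 mm up should be. The measured load is 7 N and the grip 30 N, with everything steady. I'm handing it in.

```bash
python3 -c "
from bench import robot
print(robot.close_job())"
```

```text
the job is handed in; nothing more can be done
None
```

I swung the lever over to about 1.5 rad, lifted the carrier about 100 mm and handed the job in while holding it by the handle over its bay; no verdict came back, and the lift height, level and lever angle are my estimates from arm pose and images.

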